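Close the jar rack's retaining bar and run its wing nut home

TASK

Make the sample rack ready for transport: with the fingertips, push its swung-out retaining bar shut across the front of the two jars until the bar's notch is fully home round the threaded stud, then turn the wing nut clockwise (seen from above) with repeated fingertip pushes on its wings until it is tight down on the bar. Lift or carry nothing: the jars stay standing in their pockets, everything else on the table is left where it is, and the arm ends clear.

Things in the scene. Friction and masses are not known exactly. Their poses are not given: they have to be found in the camera images.
- rack: Black transport rack, fixed to the table. Base 100 x 230 x 8 mm; origin: centre of its underside; x points from its open front to its rear (away from the robot), y left, z up. In its frame (mm): jar pockets at the rear (x -14 to 46, y -38 to 94, walls up to z 35, open to the front); pivot post of the bar at (-30, 92); stud (8 mm thick, top at z 64) at (-30, -84).
- guard_top (a point): Middle of the top edge of the upright guard plate behind the stud (6 mm thick in the rack's x, 56 mm wide, z 8 to 65 mm; its face stands 28 mm behind the stud's axis). It leaves only 2 mm past the wing tips, so a finger cannot be led all the way round the nut: stroke a wing round the front, lift out and start again.
- bar (a joint): Hinge of the flat aluminium retaining bar, rad: 0 = shut (along the rack's y, at its stop, notch round the stud), positive = swung out to the front (toward the robot), at most 0.9. It turns about the vertical axis at rack (-30, 92) mm, is 14 mm wide, 8 mm thick (z 30 to 38), 193 mm long from the pivot; free space below it. Stays where left; about 0.06 Nm turns it.
- bar_mid (a point): Point on the centreline of the bar, 110 mm from its pivot, at mid thickness (z 34 mm): a good place to push. It moves with the bar; the point's axes are the bar's (y along the bar toward the pivot, x square to it, to the rear when shut).
- bar_notch (a point): Centre of the notch (13 mm wide, open to the rear) at the bar's right-hand end, 176 mm from the pivot, z 34 mm; moves with the bar and lies on the stud's axis when the bar is shut.
- wing_nut (a joint): Turn of the steel wing nut on the stud, rad: 0 = tight on the bar (end stop); negative = still to be turned clockwise from above by that angle (lowest -6.4). It sinks 6 mm per turn, stays where left; 0.035 Nm turns it (2 N at a wing). At 0 the wings lie along the rack's y axis; at value q the wing line stands |q| counter-clockwise from that.
- nut_axis (a point): On the nut's vertical axis at mid height of the wings: z 51.5 mm when tight, 0.955 mm higher per rad to go; y axis along the wings. Two opposite wings, upright round ears 5 mm thick, 6 to 26 mm out from the axis, 10 mm up and down from here. Hub 19 mm across (25 at its foot), from 13.5 below to 1.5 mm below here; above it only the stud stands between the wings.
- jar_wide: Screw-top sample jar, 56 mm across, 57 mm high, loose, standing in one pocket of the rack on its base (z 8 mm). Origin at the centre of its underside, z up.
- jar_slim: Screw-top sample jar, 52 mm across, 64 mm high, loose, standing in the other pocket of the rack. Origin at the centre of its underside, z up.
- dropper_bottle: Bystander: brown dropper bottle, 34 mm across, 102 mm high, loose. Origin at the centre of its underside.
- union_nut: Bystander: grey ribbed plastic union nut, 59 mm across, 24 mm high, loose on the table.
- syringe: Bystander: clear syringe, 110 mm long along its y, 18 mm high, loose on the table.
- petri_dish: Bystander: lidded petri dish, 58 mm across, 15 mm high, loose on the table.
- scissors: Bystander: scissors with black and red handles, 182 mm long along their x, 10 mm high, loose on the table.
- remote: Bystander: black remote control, 205 mm long along its x, 51 mm wide, 28 mm high, loose on the table.
There are look-alikes about, which are no part of the job. What is shaped like the jar_slim but black or yellow is not meant.

How it is judged (in metres and radians):
On the way, in this order (a step that is already met when the one before it is completed fails the run):
1. the bar is pushed shut while the wing nut is still loose (value of joint bar below 0.04 rad and value of joint wing_nut below -0.5 rad), for 0.2 s.
2. with the bar shut, the wing nut is turned down tight (value of joint bar below 0.04 rad and value of joint wing_nut above -0.15 rad), for 0.2 s.
At the end, for the whole second after the job is handed in: The bar is shut to within 0.04 rad (7 mm at the notch), the wing nut is within 0.15 rad of its tight stop, both at rest, and both jars stand upright (within 0.15 rad) on the rack's base in their pockets behind the bar (all of step 2 and velocity of joint wing_nut between -0.05 and 0.05 rad/s and velocity of joint bar between -0.05 and 0.05 rad/s and angle between each of jar_wide, jar_slim's own z axis and vertical below 0.15 rad and x of each of jar_wide, jar_slim in the frame of rack above -0.005 m and z of each of jar_wide, jar_slim in the frame of rack below 0.012 m); the robot touches nothing.
It fails at once if a jar is lifted or carried (8 mm off its place in height), tipped (0.25 rad) or shoved 20 mm (z of any of jar_wide, jar_slim in the frame of rack above 0.016 m or angle between any of jar_wide, jar_slim's own z axis and vertical above 0.25 rad or distance of any of jar_wide, jar_slim from where it was at the start of the episode above 0.02 m).
It fails at once if another loose thing on the table is lifted or moved by more than 20 mm (distance of any of dropper_bottle, union_nut, syringe, petri_dish, scissors, remote from where it was at the start of the episode above 0.02 m).
It fails at once if the wing nut is run down while the bar is still open (value of joint bar above 0.1 rad and value of joint wing_nut above -0.5 rad).
It also fails if it takes over 67 s, if anything falls off the work surface, if the arm or the gripper's body presses on something with over 40 N, if the wrist force passes 120 N, or if a joint passes its speed limit or range.

ROBOT

A 6-joint arm with a two-finger parallel gripper is mounted at the origin on a cart in front of the work surface, level with it; the furniture and walls round the work are solid. World frame = base frame: x ahead of the robot, y to its left, z up, the work surface at z = 0. Lengths are in m, angles in degrees, forces in N, time in s.
With the tool pointing down it reaches from about 0.3 to 0.775 m from the base axis. Payload 14.6 kg.
Tool frame: the origin (TCP) lies on the mounting face of the last link; the fingertips stand 199 mm ahead of it and the grasp point (between the pads) lies 180 mm ahead of it; z points along the fingers, y is the line along which they close (so a half turn about z gives the same grasp; the last joint's range is limited). The gripper opens to 94 mm and grips with 3 to 60 N. Pads are 16 mm wide; open, the fingers measure 119 mm over their backs; the gripper's body (75 mm by 177 mm) begins 78 mm behind the grasp point.
Start: joints at [-72.743, 17.183, 87.147, -0, 75.671, -3.816], TCP at [0.198, -0.513, 0.405] pointing down, gripper open.
Joint ranges: [-173.82, 173.82], [-45.26, 126.66], [13.44, 144.39], [-59.66, 239.66], [0, 175.72], [-146.38, 146.38]. Speed limits (degrees/s): [127.2, 127.2, 147.25, 180, 180, 180].

INTERFACE

Orientations are given as a 3x3 rotation matrix whose columns are the frame's x, y, z axes.
In Python, from cell import arm, optics gives the robot as it stands.
- The arm moves only by the shell command python3 -m jog 'ROWS' [FORCE]. ROWS is a JSON object of lists of equal length, an entry for each row: "travel": the shift along the tool's x, y, z in cm, a list of three; "delta_rot": the turn, a rotation vector about the tool's x, y, z in rad, a list of three; "fingers": the opening in per cent of the stroke, from 0 (shut) to 100 (fully open). In form: {"travel": [[dx, dy, dz], ...], "delta_rot": [[rx, ry, rz], ...], "fingers": [fingers, ...]}. A call has 1 to 12 rows; each row is the pose to reach, as a shift and turn from the pose commanded when the call began, along the tool's axes at that moment; what a row does not reach only later rows make up. A row lasts 1/10 s, in which the tool goes at most 50 mm and 8.59 degrees, less where a joint would pass 70% of its speed; a pose out of reach is approached as far as the arm can. A call with a gripper value outside its range is refused whole. The fingers move at their own pace and stop on an object; FORCE is the grip in N (left out, the last holds). Time passes only in rows, so rows that repeat a pose let the fingers close. It gives the time, the measured TCP pose, the force, the opening and the grip force at its end, in the units of the state.
- arm.get_obs(): the state, without advancing time (a new reading comes with each control period).
- optics.camera(name): name is "scene" or "top" or "wrist"; returns the picture (480x640x3 uint8, blue, green, red); there is no depth.
- optics.camera_params(name): a dict with "fx", "fy", "cx", "cy" (pixels), "rvec" (rotation vector, rad) and "tvec" (3), from world to camera coordinates, as OpenCV has them. Camera axes: x right, y down, z forward; pixel columns grow to the right and rows downward; lengths in m; the calibration is good to about 2 mm. A picture is of the moment at which its call begins: read the wrist's pose just before it. camera_params takes no time and is no camera call; for the wrist camera it gives the pose at the moment of the call.
- arm.job_done(): hands the job in; it is judged then, once.
The state is a dict: "t": time; "joints": joint angles; "joint_velocities": joint speeds; "tau": joint torques, N m; "ee_pos": TCP position; "ee_rot": TCP orientation; "force": force on the tool from outside, world axes, zero at the start; "moment": the same for the moment, N m; "gripper_width": finger opening in m; "grip_force": force on a finger pad.
Only numpy, scipy, OpenCV 4.12 (cv2) and the standard library are available. Lean on these libraries where they do the work, as an engineer would, in place of code of your own. Each camera call takes 0.05 s, during which the arm holds its last target. There are 200 camera calls.

## Working session

There is one attempt and no reset: what is moved stays moved. The work goes in short steps, Python scripts to look and compute and a shell command to move; the robot and the scene stay as the last step left them, time stands still between calls to the robot, and variables do not carry over. Pictures are saved under pics/ and viewed, at most 10 in all, crops included, and the job is handed in when it is done.

```bash
mkdir -p pics; ls
python3 - <<'E'
from cell import arm, optics
import cv2
for n in ("top","scene"):
    im=optics.camera(n); cv2.imwrite(f"pics/{n}0.png",im); print(n,optics.camera_params(n))
o=arm.get_obs(); print(o["t"],o["ee_pos"],o["ee_rot"],o["gripper_width"])
E
```

```text
pics
top {'fx': 505.4823268378435, 'fy': 505.4823268378435, 'cx': 310.38434050260946, 'cy': 238.20178114145642, 'rvec': array([ 2.19965069, -2.13088626,  0.16404581]), 'tvec': array([-0.08361241,  0.57269672,  1.24535884])}
scene {'fx': 491.00910551913535, 'fy': 491.00910551913535, 'cx': 326.138982269915, 'cy': 238.5323045485916, 'rvec': array([ 0.96276145, -2.45183514,  1.05830689]), 'tvec': array([0.3680653 , 0.34479721, 0.94197396])}
0.1 [ 0.19775646 -0.51318595  0.40414271] [[ 9.33119426e-01  3.59566505e-01 -2.54490903e-04]
 [ 3.59566573e-01 -9.33118893e-01  1.00503279e-03]
 [ 1.23905858e-04 -1.02932204e-03 -9.99999463e-01]] 0.0940930236245749
```

View pics/top0.png

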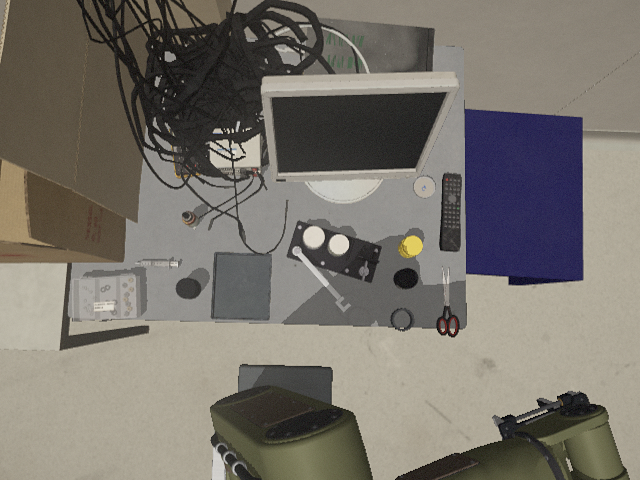

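View pics/scene0.png

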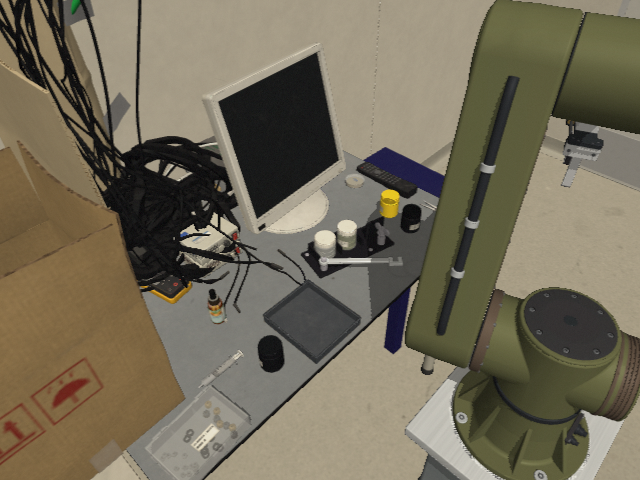

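The top view shows the rack at about (335,250), with the bar pivot near (296,251), the bar end near (346,305) and the nut near (364,270). The yellow and black jars are at (410,245) and (405,278), and the monitor stands behind the rack.

```bash
cat > h.py <<'E'
import numpy as np, cv2
from cell import arm, optics
def ray(P,u,v):
    R=cv2.Rodrigues(np.array(P["rvec"]))[0]; t=np.array(P["tvec"]).ravel()
    d=R.T@np.array([(u-P["cx"])/P["fx"],(v-P["cy"])/P["fy"],1.]); return -R.T@t,d
def onz(P,u,v,z):
    c,d=ray(P,u,v); return c+d*(z-c[2])/d[2]
def proj(P,X): return cv2.projectPoints(np.float64(X).reshape(-1,1,3),np.array(P["rvec"]),np.array(P["tvec"]),np.array([[P["fx"],0,P["cx"]],[0,P["fy"],P["cy"]],[0,0,1.]]),None)[0].reshape(-1,2)
E
python3 - <<'E'
from h import *
im=cv2.imread("pics/top0.png"); P=optics.camera_params("top")
c=im[205:325,270:400]; cv2.imwrite("pics/c.png",cv2.resize(c,None,fx=6,fy=4.99,interpolation=cv2.INTER_CUBIC)) if 0 else cv2.imwrite("pics/c.png",cv2.resize(im[210:320,275:395],None,fx=5,fy=5,interpolation=cv2.INTER_CUBIC))
for n,u,v,z in [("pivot",296,251,.04),("end",346,305,.034),("nut",364,270,.055),("c1",300,220,.008),("c2",382,243,.008),("c3",375,282,.008),("c4",287,252,.008)]: print(n,onz(P,u,v,z).round(4))
E
```

```text
pivot [ 0.541 -0.03   0.04 ]
end [ 0.4097 -0.1599  0.034 ]
nut [ 0.4975 -0.2009  0.055 ]
c1 [ 0.6259 -0.0375  0.008 ]
c2 [ 0.5725 -0.2528  0.008 ]
c3 [ 0.4707 -0.2359  0.008 ]
c4 [ 0.5409 -0.0066  0.008 ]
```

View pics/c.png

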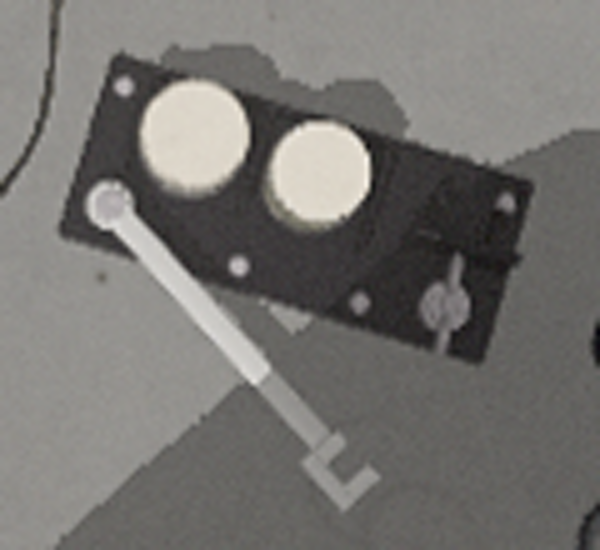

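The crop shows the rack's corners at (120,55), (535,182), (483,364) and (62,236). The pivot is at (110,203) and the notch near (345,475). The nut hub is at (445,305), with wing tips at (457,258) and (442,350).

```bash
cat > rack.py <<'E'
from h import *
P=optics.camera_params("top")
f=lambda u,v,z: onz(P,275+(u+.5)/5-.5,210+(v+.5)/5-.5,z)[:2]
src=np.array([[.05,.115],[.05,-.115],[-.05,-.115],[-.05,.115],[-.03,.092],[-.03,-.084]])
dst=np.array([f(120,55,.006),f(535,182,.006),f(483,364,.006),f(62,236,.006),f(110,203,.042),f(445,305,.05)])
a,b=src-src.mean(0),dst-dst.mean(0)
th=np.arctan2((a[:,0]*b[:,1]-a[:,1]*b[:,0]).sum(),(a*b).sum())
R=np.array([[np.cos(th),-np.sin(th)],[np.sin(th),np.cos(th)]]); T=dst.mean(0)-R@src.mean(0)
W=lambda x,y: R@np.array([x,y])/1+T
E
python3 - <<'E'
from rack import *
print(np.degrees(th),T,"res mm",((dst-(src@R.T+T))*1000).round(1).tolist())
pv=W(-.03,.092); n=f(345,475,.034); d=R.T@(n-pv); print("bar angle",np.arctan2(-d[0],-d[1]),np.hypot(*d))
w=R.T@(f(457,258,.055)-f(442,350,.055)); print("wing ccw from y",np.degrees(np.arctan2(-w[0],w[1])))
print("stud",W(-.03,-.084),"pivot",pv)
E
```

```text
-15.31785501492934 [ 0.54707489 -0.12919792] res mm [[-1.2, -2.4], [-0.0, 1.1], [1.0, 0.5], [-0.6, -2.0], [0.4, 1.1], [0.3, 1.7]]
bar angle 0.5601151105684468 0.17918196837665065
wing ccw from y -83.00160177050202
stud [ 0.49595006 -0.20228862] pivot [ 0.54244461 -0.032541  ]
```

```bash
cat >> rack.py <<'E'
stud=W(-.03,-.084); piv=W(-.03,.092)
def go(xy,tipz,head=None,ref=None):
    o=arm.get_obs(); A=np.array(o["ee_rot"]); p=np.array(o["ee_pos"]) if ref is None else ref
    d=A.T@(np.array([*xy,tipz+.199])-p)*100
    r=0
    if head is not None:
        r=-np.radians(head)+np.arctan2(A[1,0],A[0,0]); r=(r+np.pi)%(2*np.pi)-np.pi
    return d.round(2).tolist(),round(float(r),3)
def bp(t,L=.12,off=.0):  # bar point, off to front
    return W(-.03-L*np.sin(t)-off*np.cos(t), .092-L*np.cos(t)+off*np.sin(t))
H=np.degrees(th)
E
python3 - <<'E'
from rack import *
print(bp(.56,.12,.035),go(bp(.56,.12,.035),.11,H))
E
```

```text
[ 0.43041892 -0.08799589] ([37.0, -31.3, 9.55], 0.635)
```

```bash
python3 -m jog '{"travel":[[4,-3,1],[8,-6.5,2],[12,-10,3],[16,-13.5,4],[20,-17,5],[24,-20.5,6],[28,-24,7],[32,-27,8],[35,-29.7,9],[37,-31.3,9.5],[37,-31.3,9.5],[37,-31.3,9.5]],"delta_rot":[[0,0,0.1],[0,0,0.2],[0,0,0.3],[0,0,0.4],[0,0,0.5],[0,0,0.6],[0,0,0.635],[0,0,0.635],[0,0,0.635],[0,0,0.635],[0,0,0.635],[0,0,0.635]],"fingers":[0,0,0,0,0,0,0,0,0,0,0,0]}'
python3 - <<'E'
from rack import *
o=arm.get_obs(); print(o["joints"],o["t"],o["gripper_width"])
print(go(bp(.56,.12,.035),.022,H))
for n in("wrist",): cv2.imwrite("pics/w1.png",optics.camera(n))
E
```

```text
t: 1.3
ee_pos: [0.4305, -0.0876, 0.3093]
ee_rot: [[0.965, -0.262, -0.001], [-0.262, -0.965, 0.0], [-0.001, 0.0, -1.0]]
force: [1.0, -1.4, 0.1]
gripper_width: 0.0022
grip_force: 0.0
[-1.62790174e+01  9.56894648e+00  1.10364514e+02 -9.75725691e-03
  6.01247592e+01  8.89119676e+01] 1.3 0.0021962875011232895
([0.01, 0.04, 8.83], 0.002)
```

View pics/w1.png

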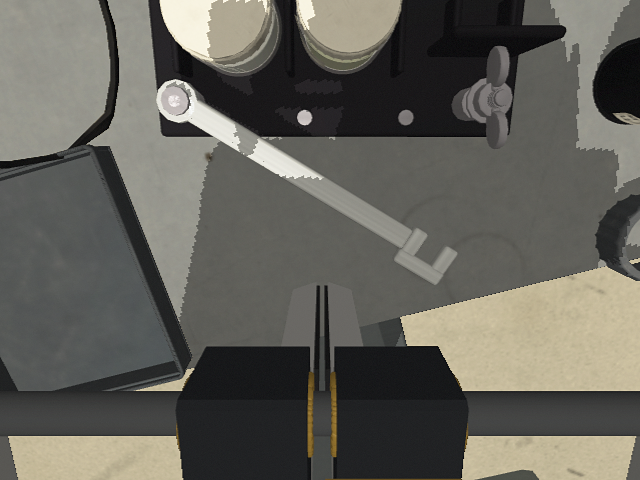

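The wrist view shows the pivot at (175,100), the notch at (430,255) and the nut hub at (490,98). The nut's wings point front to back, with tips at (497,48) and (497,146).

Run:
```python
from rack import *
Pw=optics.camera_params("wrist")
p=onz(Pw,175,100,.042)[:2]; n=onz(Pw,430,255,.034)[:2]; s=onz(Pw,499,98,.064)[:2]
print("wrist pivot",p,"top",piv,"stud",s,stud)
v=s-p; print("heading",np.degrees(np.arctan2(v[0],-v[1]))*-1, np.hypot(*v))
a=R.T@(n-p); print("bar",np.arctan2(-a[0],-a[1]),np.hypot(*a))
print("down",go(bp(.56,.12,.035),.022)[0])
q=arm.get_obs()["ee_pos"]
for t in(.56,.42,.28,.14,.05,0,-.03):
    off=.007+.008*np.cos(t)+.0135*np.sin(abs(t))
    print(t,go(bp(t,.12,off),.022)[0])
```

```text
wrist pivot [ 0.54078323 -0.03200863] top [ 0.54244461 -0.032541  ] stud [ 0.49470656 -0.19910706] [ 0.49595006 -0.20228862]
heading 15.415964434663792 0.1733347730220227
bar 0.5494534211908171 0.17823420579117458
down [0.0, -0.04, 8.86]
0.56 [1.19, 0.7, 8.86]
0.42 [2.64, 1.8, 8.86]
0.28 [4.26, 2.68, 8.86]
0.14 [6.0, 3.3, 8.86]
0.05 [7.18, 3.56, 8.86]
0 [7.84, 3.65, 8.86]
-0.03 [8.16, 3.7, 8.86]
```

```bash
python3 -m jog '{"travel":[[0,0,4.4],[0,0,8.8],[0,0,8.8],[0.6,0.3,8.8],[1.2,0.7,8.8],[1.9,1.25,8.8],[2.6,1.8,8.8],[3.4,2.2,8.8],[4.2,2.7,8.8],[5.0,3.0,8.8],[5.8,3.25,8.8],[6.5,3.45,8.8]],"delta_rot":[[0,0,0],[0,0,0],[0,0,0],[0,0,0],[0,0,0],[0,0,0],[0,0,0],[0,0,0],[0,0,0],[0,0,0],[0,0,0],[0,0,0]],"fingers":[0,0,0,0,0,0,0,0,0,0,0,0]}'; python3 -m jog '{"travel":[[0.3,0.05,0],[0.6,0.1,0],[0.9,0.15,0],[1.1,0.2,0],[1.3,0.2,0],[1.3,0.2,0]],"delta_rot":[[0,0,0],[0,0,0],[0,0,0],[0,0,0],[0,0,0],[0,0,0]],"fingers":[0,0,0,0,0,0]}'
```

```text
t: 2.55
ee_pos: [0.4847, -0.1389, 0.2216]
ee_rot: [[0.965, -0.264, -0.0], [-0.264, -0.965, 0.0], [-0.0, -0.0, -1.0]]
force: [-0.3, 0.8, 0.1]
gripper_width: 0.0008
grip_force: 0.3
t: 3.15
ee_pos: [0.4954, -0.1437, 0.2215]
ee_rot: [[0.965, -0.264, -0.004], [-0.264, -0.965, 0.001], [-0.004, -0.0, -1.0]]
force: [-11.4, 2.1, 8.8]
gripper_width: 0.0005
grip_force: 6.1
```

```bash
python3 -m jog '{"travel":[[-1,0,0],[-2.5,0,0],[-3,0,-3],[-3,0,-7],[-3,0,-11],[-3,0,-12],[-3,0,-12]],"delta_rot":[[0,0,0],[0,0,0],[0,0,0],[0,0,0],[0,0,0],[0,0,0],[0,0,0]],"fingers":[0,0,0,0,0,0,0]}';  python3 - <<'E'
from rack import *
print(optics.camera_params("wrist")); 
cv2.imwrite("pics/w2.png",optics.camera("wrist"))
E
```

```text
t: 3.85
ee_pos: [0.467, -0.1359, 0.3429]
ee_rot: [[0.965, -0.264, 0.003], [-0.264, -0.965, -0.001], [0.003, 0.0, -1.0]]
force: [-0.4, -0.1, -0.4]
gripper_width: 0.0003
grip_force: 0.0
{'fx': 415.9609662395285, 'fy': 415.9609662395285, 'cx': 321.70023707087853, 'cy': 244.5210318479699, 'rvec': array([-1.80221436,  2.35866543,  0.31013863]), 'tvec': array([-0.00748106,  0.45868799,  0.45634523])}
```

View pics/w2.png

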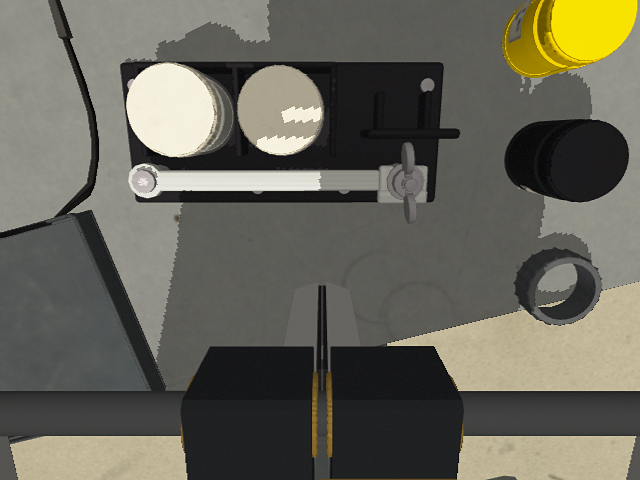

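The bar now lies parallel to the rack's front edge, with its notch round the stud at about (408,182). Both jars are in their pockets. I'll zoom in on the nut.

Run:
```python
import cv2
im=cv2.imread("pics/w2.png"); cv2.imwrite("pics/w2c.png",cv2.resize(im[120:240,350:470],None,fx=5,fy=5,interpolation=cv2.INTER_CUBIC))
```

```text
(no output)
```

View pics/w2c.png

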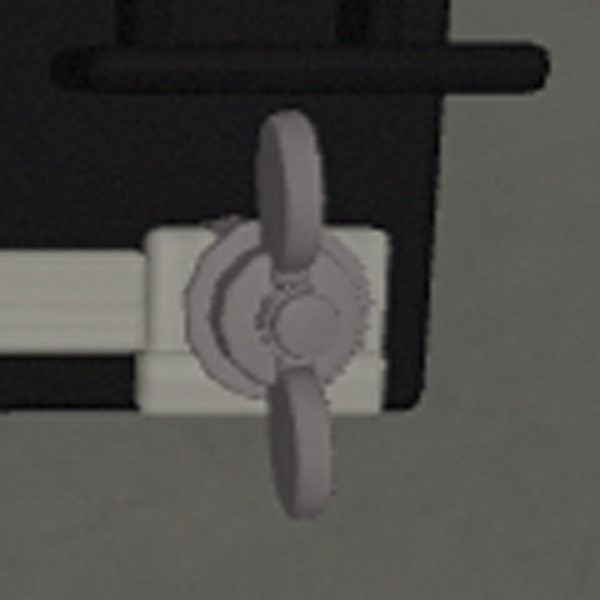

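The crop shows the top of the stud at (308,323), the wing tips at (294,108) and (305,519), and the guard's top front edge at y=92, x=300. The wings lie nearly along the rack's x axis.

Run:
```python
from rack import *
Pw=optics.camera_params("wrist")
g=lambda u,v,z: onz(Pw,350+(u+.5)/5-.5,120+(v+.5)/5-.5,z)[:2]
s=g(308,323,.064); print("stud",s,"prior",stud, "guard",g(300,92,.065), "rack rel",R.T@(g(300,92,.065)-s))
for z in(.053,.0563):
    a,b=g(294,108,z),g(305,519,z); w=R.T@(a-b); print(z,np.hypot(*w),"ccw from y",np.degrees(np.arctan2(-w[0],w[1])),"mid",(a+b)/2)
    c=g(272,315,z-.0015);print("hubtop c",c)
o=arm.get_obs(); print(o["joints"][5],go(s,.11,H+180+5))
```

```text
stud [ 0.49469453 -0.1996482 ] prior [ 0.49595006 -0.20228862] guard [ 0.52199575 -0.20428689] rack rel [0.02755677 0.00273836]
0.053 0.05266997099379457 ccw from y -85.2490758890855 mid [ 0.49361852 -0.20064107]
hubtop c [ 0.494775   -0.19756017]
0.0563 0.05202122776433174 ccw from y -85.24907588908549 mid [ 0.49417513 -0.20007819]
hubtop c [ 0.49531435 -0.19703816]
84.76261927858152 ([4.37, 5.41, 3.23], 3.054)
```

```bash
python3 -m jog '{"travel":[[1,1,0],[2,2,0],[3,3.5,0],[4,5,0],[4.4,5.4,0],[4.4,5.4,0],[4.4,5.4,0],[4.4,5.4,0],[4.4,5.4,0],[4.4,5.4,0],[4.4,5.4,0],[4.4,5.4,0]],"delta_rot":[[0,0,-0.14],[0,0,-0.28],[0,0,-0.42],[0,0,-0.56],[0,0,-0.7],[0,0,-0.84],[0,0,-0.98],[0,0,-1.12],[0,0,-1.26],[0,0,-1.4],[0,0,-1.54],[0,0,-1.6]],"fingers":[15,15,15,15,15,15,15,15,15,15,15,15]}'; python3 -m jog '{"travel":[[0,0,0],[0,0,0],[0,0,0],[0,0,0],[0,0,0],[0,0,0],[0,0,0],[0,0,0],[0,0,0],[0,0,0],[0,0,0],[0,0,0]],"delta_rot":[[0,0,-0.14],[0,0,-0.28],[0,0,-0.42],[0,0,-0.56],[0,0,-0.7],[0,0,-0.84],[0,0,-0.98],[0,0,-1.12],[0,0,-1.26],[0,0,-1.4],[0,0,-1.54],[0,0,-1.6]],"fingers":[15,15,15,15,15,15,15,15,15,15,15,15]}'
python3 - <<'E'
from rack import *
o=arm.get_obs(); s=np.array([.4944,-.1998]); print(o["joints"][5],go(s,.090,H+180+5),go(s,.060,H+180+5))
cv2.imwrite("pics/w3.png",optics.camera("wrist"))
Pw=optics.camera_params("wrist"); A=np.array(o["ee_rot"]);p=np.array(o["ee_pos"])
print(proj(Pw,[[*s,.064],p+A@[0,0,.199],p+A@[0,.007,.199],p+A@[0,-.007,.199]]))
E
```

```text
t: 5.1
ee_pos: [0.4951, -0.1996, 0.3393]
ee_rot: [[0.231, 0.973, -0.003], [0.973, -0.231, 0.001], [0.001, -0.003, -1.0]]
force: [-0.6, -0.6, -1.0]
gripper_width: 0.0145
grip_force: 0.0
t: 6.3
ee_pos: [0.4951, -0.1996, 0.3393]
ee_rot: [[-0.979, 0.202, -0.003], [0.202, 0.979, 0.001], [0.003, 0.001, -1.0]]
force: [-0.1, -0.5, -0.8]
gripper_width: 0.014
grip_force: 0.0
-104.2317476678099 ([0.05, -0.04, 5.03], -0.023) ([0.04, -0.04, 8.03], -0.023)
[[319.06195146 257.05416505]
 [319.4625316  304.36997904]
 [334.5867785  304.39713191]
 [304.33606656 304.34282219]]
```

View pics/w3.png

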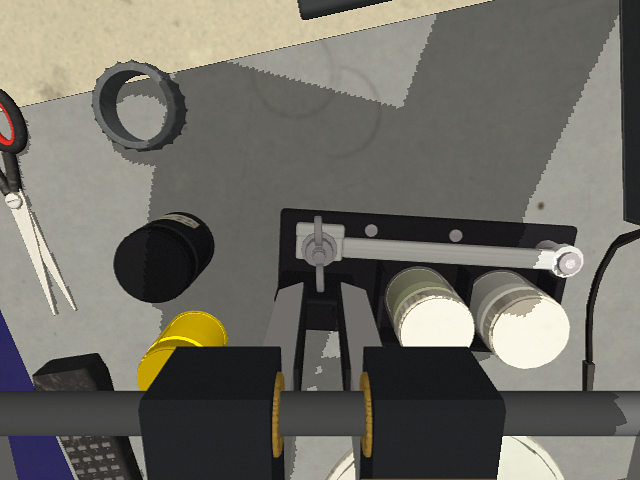

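Seen from the other side, the nut is at about (319,252). The wings run vertically from (318,217) to (320,291), centred between the fingertips.

Run:
```python
from rack import *
im=cv2.imread("pics/w3.png"); cv2.imwrite("pics/w3c.png",cv2.resize(im[200:300,270:370],None,fx=5,fy=5,interpolation=cv2.INTER_CUBIC))
Pw=optics.camera_params("wrist")
s=np.array([.4944,-.1998])
print(proj(Pw,[[*s,.064],[*s,.056],[*s,.046],[*(s+R@[.026,0]),.056],[*(s-R@[.026,0]),.056]]))
```

```text
[[319.06195146 257.05416505]
 [319.10956959 253.57378006]
 [319.16544247 249.49005949]
 [316.61390713 290.51163175]
 [321.72987258 214.7911463 ]]
```

View pics/w3c.png

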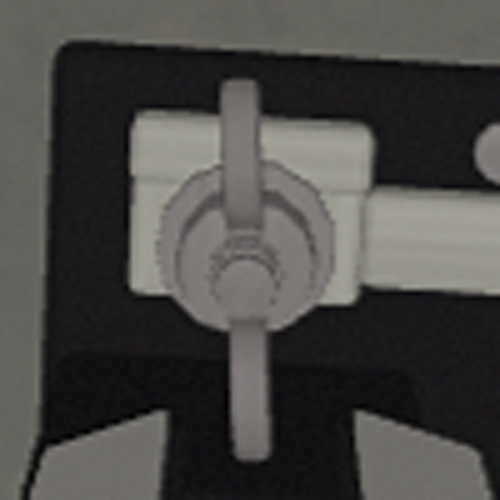

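```bash
python3 -m jog '{"travel":[[0.04,-0.04,4],[0.04,-0.04,7],[0.04,-0.04,8.2],[0.04,-0.04,8.2],[0.04,-0.04,8.2],[0.04,-0.04,8.22],[0.04,-0.04,8.24],[0.04,-0.04,8.25],[0.04,-0.04,8.26],[0.04,-0.04,8.27],[0.04,-0.04,8.28],[0.04,-0.04,8.29]],"delta_rot":[[0,0,0],[0,0,0],[0,0,0],[0,0,0.14],[0,0,0.28],[0,0,0.42],[0,0,0.56],[0,0,0.7],[0,0,0.8],[0,0,0.9],[0,0,1.0],[0,0,1.1]],"fingers":[15,15,15,15,15,15,15,15,15,15,15,15]}'
python3 - <<'E'
from rack import *
o=arm.get_obs(); print(o["joints"][5],o["moment"],go([.4944,-.1998],.058))
E
```

```text
t: 7.55
ee_pos: [0.4949, -0.2002, 0.2586]
ee_rot: [[-0.254, 0.967, -0.0], [0.967, 0.254, -0.0], [-0.0, -0.0, -1.0]]
force: [0.3, -2.8, -1.1]
gripper_width: 0.0144
grip_force: 1.5
-40.65709771139622 [-0.52603173 -0.23241047  0.04128739] ([0.05, -0.03, 0.16], 0.0)
```

The nut is turning (moment 0.04 Nm), so I'll continue the stroke and follow it down.

```bash
python3 -m jog '{"travel":[[0.03,-0.02,0.1],[0.03,-0.02,0.17],[0.03,-0.02,0.2],[0.03,-0.02,0.21],[0.03,-0.02,0.22],[0.03,-0.02,0.23],[0.03,-0.02,0.25],[0.03,-0.02,0.26],[0.03,-0.02,0.27],[0.03,-0.02,0.28],[0.03,-0.02,0.3],[0.03,-0.02,0.3]],"delta_rot":[[0,0,0.12],[0,0,0.25],[0,0,0.38],[0,0,0.5],[0,0,0.63],[0,0,0.75],[0,0,0.88],[0,0,1.0],[0,0,1.13],[0,0,1.25],[0,0,1.38],[0,0,1.5]],"fingers":[15,15,15,15,15,15,15,15,15,15,15,15]}'; python3 -m jog '{"travel":[[0,0,0.02],[0,0,0.03],[0,0,0.04],[0,0,0.05],[0,0,0.06],[0,0,0.07],[0,0,0.09],[0,0,0.1],[0,0,0.11],[0,0,0.12],[0,0,0.14],[0,0,0.14]],"delta_rot":[[0,0,0.12],[0,0,0.25],[0,0,0.38],[0,0,0.5],[0,0,0.63],[0,0,0.75],[0,0,0.88],[0,0,1.0],[0,0,1.13],[0,0,1.25],[0,0,1.38],[0,0,1.5]],"fingers":[15,15,15,15,15,15,15,15,15,15,15,15]}'
python3 - <<'E'
from rack import *
o=arm.get_obs(); print(o["joints"][5],o["moment"],go([.4944,-.1998],.055))
E
```

```text
t: 8.75
ee_pos: [0.495, -0.1998, 0.256]
ee_rot: [[0.947, 0.321, 0.002], [0.321, -0.947, -0.001], [0.001, 0.001, -1.0]]
force: [4.2, -0.4, 0.5]
gripper_width: 0.0141
grip_force: 1.7
t: 9.95
ee_pos: [0.4946, -0.2001, 0.2544]
ee_rot: [[0.387, -0.922, 0.0], [-0.922, -0.387, -0.001], [0.001, 0.0, -1.0]]
force: [0.0, -4.2, 0.7]
gripper_width: 0.0141
grip_force: 1.4
131.30512295271737 [-0.52874048  0.01518239  0.04441053] ([-0.03, 0.01, 0.04], 0.0)
```

```bash
python3 -m jog '{"travel":[[0,0,-0.5],[0,0,-2],[0,0,-4],[0,0,-4],[0,0,-4],[0,0,-4],[0,0,-4],[0,0,-4],[0,0,-4],[0,0,-4],[0,0,-4],[0,0,-4]],"delta_rot":[[0,0,-0.2],[0,0,-0.2],[0,0,-0.28],[0,0,-0.42],[0,0,-0.56],[0,0,-0.7],[0,0,-0.84],[0,0,-0.98],[0,0,-1.12],[0,0,-1.26],[0,0,-1.4],[0,0,-1.5]],"fingers":[15,15,15,15,15,15,15,15,15,15,15,15]}'; python3 -m jog '{"travel":[[0,0,0],[0,0,0],[0,0,0],[0,0,0],[0,0,0],[0,0,0],[0,0,0],[0,0,0],[0,0,0],[0,0,0],[0,0,0],[0,0,0]],"delta_rot":[[0,0,-0.14],[0,0,-0.28],[0,0,-0.42],[0,0,-0.56],[0,0,-0.7],[0,0,-0.84],[0,0,-0.98],[0,0,-1.12],[0,0,-1.26],[0,0,-1.4],[0,0,-1.54],[0,0,-1.64]],"fingers":[15,15,15,15,15,15,15,15,15,15,15,15]}';python3 -m jog '{"travel":[[0,0,0],[0,0,0],[0,0,0],[0,0,0],[0,0,0]],"delta_rot":[[0,0,-0.14],[0,0,-0.28],[0,0,-0.4],[0,0,-0.4],[0,0,-0.4]],"fingers":[15,15,15,15,15]}'
python3 - <<'E'
from rack import *
o=arm.get_obs(); A=np.array(o["ee_rot"]); print(np.degrees(np.arctan2(A[1,0],A[0,0])),o["joints"][5],go([.4944,-.1998],.0545))
s=np.array([.4944,-.1998]); P=optics.camera_params("wrist"); im=optics.camera("wrist")
x,y=proj(P,[*s,.052])[0].astype(int); print(x,y)
cv2.imwrite("pics/w4.png",cv2.resize(im[y-60:y+60,x-60:x+60],None,fx=5,fy=5,interpolation=cv2.INTER_CUBIC))
E
```

```text
t: 11.15
ee_pos: [0.4946, -0.1998, 0.2942]
ee_rot: [[0.944, 0.331, -0.0], [0.331, -0.944, 0.0], [-0.0, -0.0, -1.0]]
force: [0.2, -0.2, 0.3]
gripper_width: 0.014
grip_force: 0.0
t: 12.35
ee_pos: [0.4946, -0.1998, 0.2942]
ee_rot: [[-0.395, 0.919, -0.0], [0.919, 0.395, 0.0], [0.0, -0.0, -1.0]]
force: [-0.5, 0.7, -0.4]
gripper_width: 0.0144
grip_force: 0.0
t: 12.85
ee_pos: [0.4946, -0.1998, 0.2942]
ee_rot: [[-0.716, 0.698, -0.0], [0.698, 0.716, 0.0], [0.0, -0.0, -1.0]]
force: [-0.3, 0.2, 0.6]
gripper_width: 0.0143
grip_force: 0.0
135.71401951581052 -71.64162482383144 ([0.01, -0.02, 4.07], 0.0)
320 274
```

View pics/w4.png

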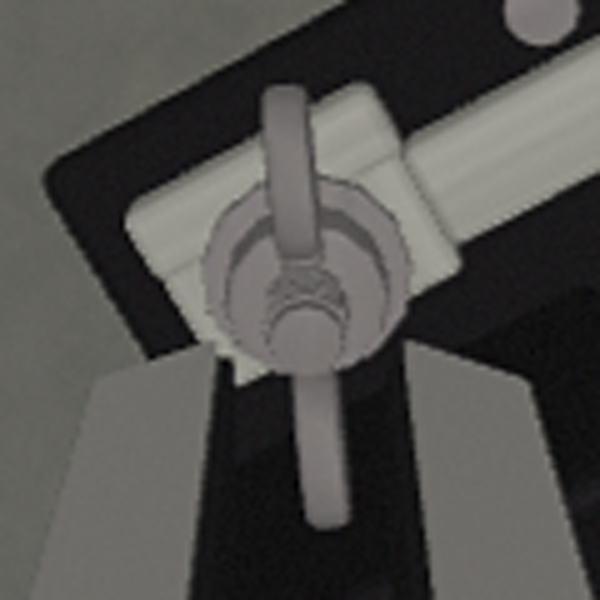

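The wings (tips at (287,90) and (325,520) in the crop) line up with the finger gap to within about 6°. Second stroke.

```bash
python3 -m jog '{"travel":[[0,0,2],[0,0,3.5],[0,0,4.1],[0,0,4.1],[0,0,4.1],[0,0,4.1],[0,0,4.1],[0,0,4.12],[0,0,4.13],[0,0,4.14],[0,0,4.15],[0,0,4.16]],"delta_rot":[[0,0,0],[0,0,0],[0,0,0],[0,0,0.14],[0,0,0.28],[0,0,0.42],[0,0,0.56],[0,0,0.7],[0,0,0.84],[0,0,0.98],[0,0,1.1],[0,0,1.2]],"fingers":[15,15,15,15,15,15,15,15,15,15,15,15]}'; python3 -m jog '{"travel":[[0,0,0],[0,0,0.01],[0,0,0.02],[0,0,0.03],[0,0,0.03]],"delta_rot":[[0,0,0.08],[0,0,0.16],[0,0,0.24],[0,0,0.32],[0,0,0.36]],"fingers":[15,15,15,15,15]}'
python3 - <<'E'
from rack import *
o=arm.get_obs(); A=np.array(o["ee_rot"]); print(np.degrees(np.arctan2(A[1,0],A[0,0]))-90-H,o["joints"][5],o["moment"])
E
```

```text
t: 14.1
ee_pos: [0.4949, -0.1998, 0.2532]
ee_rot: [[0.394, 0.919, 0.001], [0.919, -0.394, -0.0], [0.0, 0.001, -1.0]]
force: [4.0, 0.9, -1.9]
gripper_width: 0.0138
grip_force: 2.1
t: 14.6
ee_pos: [0.495, -0.1997, 0.253]
ee_rot: [[0.691, 0.723, 0.002], [0.723, -0.691, -0.0], [0.001, 0.002, -1.0]]
force: [5.2, 0.7, -3.3]
gripper_width: 0.0141
grip_force: 2.6
-28.39325765423258 17.78556953660069 [ 0.12481068 -1.0919309   0.04987275]
```

```bash
python3 -m jog '{"travel":[[0,0,0],[0,0,0],[0,0,0],[0,0,0]],"delta_rot":[[0,0,0.04],[0,0,0.08],[0,0,0.12],[0,0,0.12]],"fingers":[15,15,15,15]}'
python3 - <<'E'
from rack import *
o=arm.get_obs(); A=np.array(o["ee_rot"]); print(np.degrees(np.arctan2(A[1,0],A[0,0]))-90-H,o["moment"])
E
```

```text
t: 15.0
ee_pos: [0.4952, -0.1997, 0.253]
ee_rot: [[0.771, 0.636, 0.003], [0.636, -0.771, -0.001], [0.002, 0.002, -1.0]]
force: [8.2, 0.3, -4.4]
gripper_width: 0.0142
grip_force: 14.7
-35.15174405038283 [ 0.06611537 -1.51622542  0.4046355 ]
```

Moment jumped to 0.40 Nm with the grip force up, so the nut is tight. I'll unload, lift clear and check.

```bash
python3 -m jog '{"travel":[[0,0,0],[0,0,0],[0,0,0],[0,0,-1],[0,0,-3],[0,0,-6],[0,0,-9],[-3,0,-10],[-6,0,-10],[-8,0,-10],[-8,0,-10],[-8,0,-10]],"delta_rot":[[0,0,-0.14],[0,0,-0.28],[0,0,-0.4],[0,0,-0.4],[0,0,-0.4],[0,0,-0.4],[0,0,-0.4],[0,0,-0.4],[0,0,-0.4],[0,0,-0.4],[0,0,-0.4],[0,0,-0.4]],"fingers":[15,15,15,15,15,15,15,15,15,15,15,15]}'
python3 - <<'E'
from rack import *
s=np.array([.4944,-.1998]); P=optics.camera_params("wrist"); im=optics.camera("wrist")
print(proj(P,[[*(s+R@[0,a]),.0515] for a in(-.026,0,.026)]).round(1).tolist())
cv2.imwrite("pics/w5.png",im)
E
```

```text
t: 16.2
ee_pos: [0.4331, -0.2508, 0.3532]
ee_rot: [[0.463, 0.886, 0.001], [0.886, -0.463, -0.0], [0.0, 0.001, -1.0]]
force: [0.5, -0.1, 0.6]
gripper_width: 0.014
grip_force: 0.0
[[377.4, 175.9], [370.3, 136.8], [362.9, 95.7]]
```

View pics/w5.png

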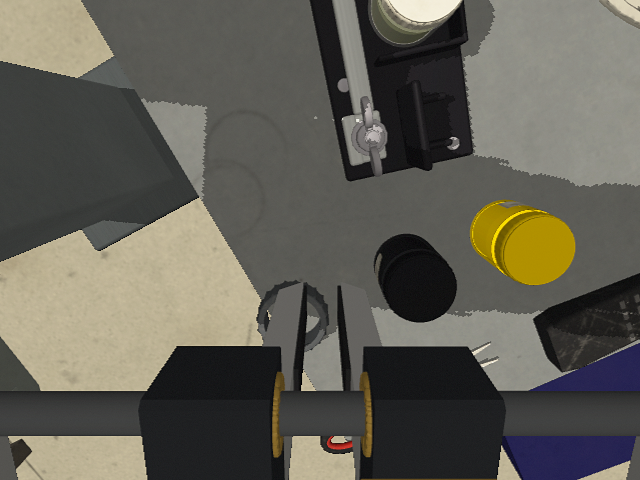

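The wing tips are at (365,97) and (377,175), matching the predicted tight positions. The bar is shut and the arm is clear.

```bash
python3 -c "
from cell import arm
print(arm.job_done())"
```

```text
the job is handed in; nothing more can be done
None
```

The bar is shut with its notch round the stud, the wing nut is tight down on it, and the job was handed in with the arm clear at about 16 s; I turned the nut in two strokes with both fingertips pushing on the wings, and no verdict came back.

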